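Size a tube-adapter collar on the step gauge and sort it

TASK

Take the collar that lies on the orange-ringed spot of the mat, slide it down over the tapered step gauge until it truly stops, and press it lightly home there for a moment, never hard. See which coloured band it came to rest on, then lift it off and lay it flat, without dropping it, in the middle of the dish of that colour. Leave the other two collars, the bottle and the tube rack alone.

Things in the scene. Friction and masses are not known exactly. Their poses are not given: they have to be found in the camera images.
- gauge: fixed upright stepped taper gauge, 102 mm tall, round foot 92 mm across, 13 mm thick; origin at the centre of the foot's underside. From the top: bare nose (11 to 18 mm across), blue, yellow and red bands, each 14 mm long and topped by a flat ledge, then a 40 mm stem. A collar stops flat on the first ledge wider than its bore. Unyielding; 3 to 12 N seats a collar, over 30 N harms it
- ledge_blue (a point): point on the gauge's axis at the flat ledge on top of its blue band, 88 mm above the bench: where the underside of the smallest-bored collar comes to rest. The band widens downwards, 23 to 25 mm across; a collar wide enough passes it with about 1.2 mm of play each side at the band's foot, but held over 2 mm off-centre it can catch here too early
- ledge_yellow (a point): point on the gauge's axis at the flat ledge on top of its yellow band, 74 mm above the bench: where the underside of the middle collar comes to rest. The band widens downwards, 30 to 32 mm across; a collar wide enough passes it with about 1.2 mm of play each side at the band's foot, but held over 2 mm off-centre it can catch here too early
- ledge_red (a point): point on the gauge's axis at the flat ledge on top of its red band, 60 mm above the bench: where the underside of the widest-bored collar comes to rest. The band widens downwards, 37 to 39 mm across; a collar wide enough passes it with about 1.2 mm of play each side at the band's foot, but held over 2 mm off-centre it can catch here too early
- next_spot (a point): centre of the orange-ringed spot on the green mat, at bench height, at one end of the mat (the row of spots runs along the mat, the others 95 mm and 190 mm from it); the collar lying here is the one to gauge
- collar_a: loose white hard-plastic adapter collar (a plain ring, 55 g give or take), outside diameter 52 mm, 22 mm tall; origin at the centre of its underside, z up along the bore. The three look alike outside but have different bores, 20, 27 and 34 mm; which is which is not told. It starts flat on one of the mat's three spots, drawn at random
- collar_b: loose white hard-plastic adapter collar (a plain ring, 55 g give or take), outside diameter 52 mm, 22 mm tall; origin at the centre of its underside, z up along the bore. The three look alike outside but have different bores, 20, 27 and 34 mm; which is which is not told. It starts flat on one of the mat's three spots, drawn at random
- collar_c: loose white hard-plastic adapter collar (a plain ring, 55 g give or take), outside diameter 52 mm, 22 mm tall; origin at the centre of its underside, z up along the bore. The three look alike outside but have different bores, 20, 27 and 34 mm; which is which is not told. It starts flat on one of the mat's three spots, drawn at random
- dish_blue: fixed shallow blue dish, outside 100 mm across, 8 mm tall, floor 3 mm thick, inside about 90 mm across; origin at the centre of its underside. It stands in a row with the other two dishes, in random order, some 110 mm apart
- dish_yellow: fixed shallow yellow dish, outside 100 mm across, 8 mm tall, floor 3 mm thick, inside about 90 mm across; origin at the centre of its underside. It stands in a row with the other two dishes, in random order, some 110 mm apart
- dish_red: fixed shallow red dish, outside 100 mm across, 8 mm tall, floor 3 mm thick, inside about 90 mm across; origin at the centre of its underside. It stands in a row with the other two dishes, in random order, some 110 mm apart
- reagent: loose glass bottle with blue cap, 60 mm across, 130 mm tall, beyond the work; origin at the centre of its underside; leave alone
- tube_rack: loose pink tube rack, 70 x 125 x 40 mm, beyond the work; origin at the centre of its underside; leave alone
Mind the look-alikes: they are no part of the job. Leave any blue, purple or red look-alike of the collar_a alone.

How it is judged:
On the way:
1. the collar from the orange-ringed spot sits flat on its own ledge of the gauge (height within 3 mm), pressed with more than 2 N for 0.2 s, the others still in place (((z of collar_a in the frame of ledge_blue between -0.003 and 0.003 m and horizontal distance between collar_a and ledge_blue below 0.004 m and angle between collar_a's own z axis and vertical below 0.08 rad and contact force between collar_a and gauge above 2 N and distance of each of collar_b, collar_c from where it was at the start of the episode below 0.02 m and horizontal distance between each of collar_b, collar_c and next_spot above 0.05 m) or (z of collar_b in the frame of ledge_yellow between -0.003 and 0.003 m and horizontal distance between collar_b and ledge_yellow below 0.004 m and angle between collar_b's own z axis and vertical below 0.08 rad and contact force between collar_b and gauge above 2 N and distance of each of collar_a, collar_c from where it was at the start of the episode below 0.02 m and horizontal distance between each of collar_a, collar_c and next_spot above 0.05 m) or (z of collar_c in the frame of ledge_red between -0.003 and 0.003 m and horizontal distance between collar_c and ledge_red below 0.004 m and angle between collar_c's own z axis and vertical below 0.08 rad and contact force between collar_c and gauge above 2 N and distance of each of collar_a, collar_b from where it was at the start of the episode below 0.02 m and horizontal distance between each of collar_a, collar_b and next_spot above 0.05 m))), for 0.2 s.
At the end, for the whole second after the job is handed in: the collar from the orange-ringed spot, and no other, lies flat and at rest on the floor of the dish whose colour is that of the band it stopped on, its centre within 25 mm of the dish's centre; the other two collars are within 20 mm of where they started (((horizontal distance between collar_a and dish_blue below 0.025 m and z of collar_a in the frame of dish_blue below 0.007 m and angle between collar_a's own z axis and vertical below 0.1 rad and linear speed of collar_a below 0.02 m/s and distance of each of collar_b, collar_c from where it was at the start of the episode below 0.02 m and horizontal distance between each of collar_b, collar_c and next_spot above 0.05 m) or (horizontal distance between collar_b and dish_yellow below 0.025 m and z of collar_b in the frame of dish_yellow below 0.007 m and angle between collar_b's own z axis and vertical below 0.1 rad and linear speed of collar_b below 0.02 m/s and distance of each of collar_a, collar_c from where it was at the start of the episode below 0.02 m and horizontal distance between each of collar_a, collar_c and next_spot above 0.05 m) or (horizontal distance between collar_c and dish_red below 0.025 m and z of collar_c in the frame of dish_red below 0.007 m and angle between collar_c's own z axis and vertical below 0.1 rad and linear speed of collar_c below 0.02 m/s and distance of each of collar_a, collar_b from where it was at the start of the episode below 0.02 m and horizontal distance between each of collar_a, collar_b and next_spot above 0.05 m))); the robot touches nothing.
It fails at once if the gauge is pushed with more than 30 N (contact force between gauge and anything else above 30 N).
It fails at once if a second collar is moved (20 mm) (distance of each of collar_a, collar_b from where it was at the start of the episode above 0.02 m or distance of each of collar_a, collar_c from where it was at the start of the episode above 0.02 m or distance of each of collar_b, collar_c from where it was at the start of the episode above 0.02 m).
It fails at once if a collar is dropped: it falls free faster than 0.7 m/s (about 25 mm) ((linear speed of collar_a above 0.7 m/s and contact force between collar_a and the fingers below 0.1 N) or (linear speed of collar_b above 0.7 m/s and contact force between collar_b and the fingers below 0.1 N) or (linear speed of collar_c above 0.7 m/s and contact force between collar_c and the fingers below 0.1 N)).
It fails at once if the bottle or the tube rack is moved (20 mm) or tipped (distance of any of reagent, tube_rack from where it was at the start of the episode above 0.02 m or angle between reagent's own z axis and vertical above 0.3 rad).
It also fails if it takes over 48 s, if anything falls off the work surface, if the arm or the gripper's body presses on something with over 40 N, if the wrist force passes 120 N, or if a joint passes its speed limit or range.

ROBOT

A 6-joint arm with a two-finger parallel gripper is mounted at the origin on the work surface. World frame = base frame: x ahead of the robot, y to its left, z up, the work surface at z = 0. Lengths are in m, angles in rad, forces in N, time in s.
With the tool pointing down it reaches from about 0.3 to 0.775 m from the base axis. Payload 14.6 kg.
Tool frame: the origin (TCP) lies at the very end of the fingers, on their centre line; the grasp point (between the pads) lies 19 mm behind it; z points along the fingers, y is the direction in which the jaws open and shut (so a half turn about z gives the same grasp; the last joint's range is limited). The gripper opens to 94 mm and grips with 3 to 60 N. Pads are 16 mm wide; open, the fingers measure 119 mm over their backs; the gripper's body (75 mm by 177 mm) begins 78 mm behind the grasp point.
Start: joints at [-1.229, 0.3, 1.521, -0, 1.321, -0.067], TCP at [0.219, -0.505, 0.205] pointing down, gripper open.
Joint ranges: [-3.03, 3.03], [-0.79, 2.21], [0.23, 2.52], [-1.04, 4.18], [0, 3.07], [-2.55, 2.55]. Speed limits (rad/s): [2.22, 2.22, 2.57, 3.14, 3.14, 3.14].

INTERFACE

Orientations are given as [roll, pitch, yaw] about the fixed x, y, z axes, in that order (R = Rz(yaw) Ry(pitch) Rx(roll)).
In Python, from station import ctrl, eyes gives the robot as it stands.
- The arm moves only by the tool jog_arm, never from a script. Its argument "moves" is a list of rows, each a list of 3 entries, a list of its own where there are three numbers: the shift along the world's x, y, z in mm, then the turn, a rotation vector about the world's x, y, z in units of 5 degrees (1.0 is 5 degrees), then the finger opening in mm, from 0 to 94. In form: [[[tx, ty, tz], [wx, wy, wz], jaw], ...]. A call has 1 to 5 rows; each row is the pose to reach, as a shift and turn from the pose commanded when the call began; what a row does not reach only later rows make up. A row lasts 1/12 s, in which the tool goes at most 41.7 mm and 7.16 degrees, less where a joint would pass 70% of its speed; a pose out of reach is approached as far as the arm can. A call with a gripper value outside its range is refused whole. The fingers move at their own pace and stop on an object; "squeeze" is the grip in N (left out, the last holds). Time passes only in rows, so rows that repeat a pose let the fingers close. It gives the time, the measured TCP pose, the force and the opening at its end, in the units of the state.
- ctrl.get_obs(): the state, without advancing time (a new reading comes with each control period).
- eyes.camera(name): name is "side" or "top"; returns a dict with "frame" (400x640x3 uint8, red, green, blue), "vertical_fov" (degrees; the focal length in pixels is half the picture's height over the tangent of half this angle, whatever the lens; pixels are square), "cx", "cy" (the principal point, pixels), "k1" (the pictures are not rectified: a ray, as slopes to the right and down, at radius r is drawn at 1 + k1 r^2 times it, then the intrinsics apply), "eye" and "attitude" of the camera in the world. Camera axes: x right, y down, z forward; pixel columns grow to the right and rows downward; lengths in m; the calibration is good to about 2 mm. A picture is of the moment at which its call begins. There is no depth.
- ctrl.hand_in(): hands the job in, once; it reports no verdict.
The state is a dict: "time_s": time; "qpos": joint angles; "joint_vel": joint speeds; "tau": joint torques, N m; "ee_pos": TCP position; "eef_rot": TCP orientation; "force": force on the tool from outside, world axes, zero at the start; "moment": the same for the moment, N m; "grip_width": finger opening in m.
Only numpy, scipy, OpenCV 4.12 (cv2) and the standard library are available. Lean on these libraries where they do the work, as an engineer would, in place of code of your own. Each camera call takes 0.05 s, during which the arm holds its last target.

## Working session

There is one attempt and no reset: what is moved stays moved. The work goes in short steps, Python scripts to look and compute and a tool call to move; the robot and the scene stay as the last step left them, time stands still between calls to the robot, and variables do not carry over. Pictures are saved under pics/ and viewed, and the job is handed in when it is done.

Besides the shell and the picture viewer there is one more tool, called after "Call:" as a command line: name --argument value ..., lists and objects as JSON in quotes. jog_arm: Moves the arm, as the interface text tells. Its arguments: {"type":"object","properties":{"moves":{"type":"array","items":{"type":"array"}},"squeeze":{"type":"number"}},"required":["moves"]}

```bash
mkdir -p pics; ls
python3 - <<'E'
from station import ctrl, eyes
import cv2,numpy as np
print(ctrl.get_obs())
for n in("side","top"):
    c=eyes.camera(n); cv2.imwrite(f"pics/{n}0.png",c["frame"][:,:,::-1])
    print({k:v for k,v in c.items() if k!="frame"})
E
```

```text
pics
{'time_s': 0.0, 'qpos': array([-1.22862703e+00,  3.00469434e-01,  1.52159230e+00, -2.34609631e-05,
        1.32071211e+00, -6.66297806e-02]), 'joint_vel': array([-0.00039769, -0.00124575,  0.0020386 , -0.00125915,  0.00104783,
        0.0005388 ]), 'tau': array([ 2.00591450e-03, -5.31805873e+01, -3.52737808e+01,  7.09266239e-02,
        2.43943592e-02, -9.35281719e-05]), 'ee_pos': array([ 0.21851451, -0.50443313,  0.2048825 ]), 'eef_rot': array([-3.14041257e+00, -5.59707484e-05,  4.08804866e-01]), 'force': array([ 0.03633765,  0.52435396, -0.3990029 ]), 'moment': array([0.01981479, 0.00714872, 0.03452227]), 'grip_width': 0.09406007038550471}
{'vertical_fov': 54.996102916531065, 'cx': 317.94326002129105, 'cy': 203.07120821228813, 'k1': -0.0892189996946426, 'eye': array([ 0.4189545 , -0.7297111 ,  0.53126075]), 'attitude': array([-2.12992066,  0.02255715, -0.17604318])}
{'vertical_fov': 42.347299993224986, 'cx': 304.54501736512805, 'cy': 206.40487904594445, 'k1': -0.06844293032497638, 'eye': array([ 0.39539294, -0.04351857,  1.11251029]), 'attitude': array([-2.99703616,  0.00961741, -1.56893072])}
```

View pics/side0.png

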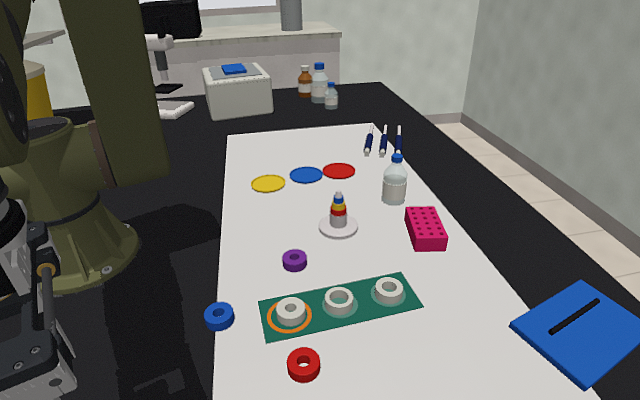

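View pics/top0.png

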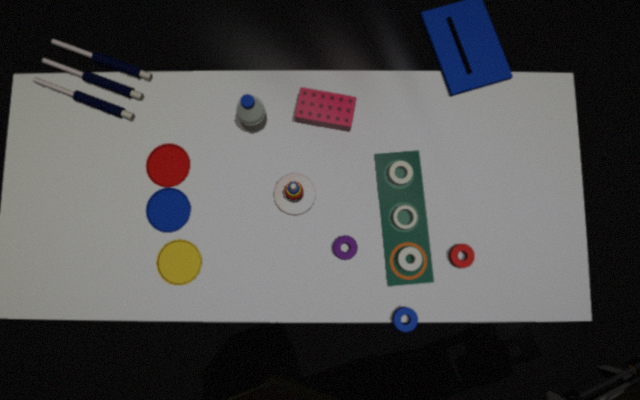

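The top view shows the orange-ringed spot with its collar at about (409,260) and the others at (404,217) and (400,173). The gauge foot is at (295,194). The dishes are red (168,165), blue (168,210) and yellow (179,262). The purple, red and blue rings are look-alikes.

```bash
cat > h.py <<'E'
from station import ctrl, eyes
import cv2,numpy as np
from scipy.spatial.transform import Rotation as Ro
def cam(n):
    c=eyes.camera(n); f=200/np.tan(np.radians(c["vertical_fov"])/2)
    c["K"]=np.array([[f,0,c["cx"]],[0,f,c["cy"]],[0,0,1.]]); c["D"]=np.array([c["k1"],0,0,0.])
    c["R"]=Ro.from_euler("xyz",c["attitude"]).as_matrix(); c["hsv"]=cv2.cvtColor(c["frame"],cv2.COLOR_RGB2HSV); return c
def ray(c,p):
    p=np.array(p,float).reshape(-1,1,2); u=cv2.undistortPoints(p,c["K"],c["D"])[:,0]
    return np.c_[u,np.ones(len(u))]@c["R"].T
def onz(c,p,z):
    d=ray(c,p); return c["eye"]+d*((z-c["eye"][2])/d[:,2])[:,None]
def proj(c,P):
    P=(np.array(P,float).reshape(-1,3)-c["eye"])@c["R"]
    return cv2.projectPoints(P,np.zeros(3),np.zeros(3),c["K"],c["D"])[0][:,0]
def tri(c1,p1,c2,p2):
    d1=ray(c1,p1)[0];d2=ray(c2,p2)[0]; A=np.c_[d1,-d2]; s=np.linalg.lstsq(A,c2["eye"]-c1["eye"],rcond=None)[0]
    a=c1["eye"]+s[0]*d1;b=c2["eye"]+s[1]*d2; return (a+b)/2,np.linalg.norm(a-b)
def circ(c,cnt,z):
    P=onz(c,cnt.reshape(-1,2).astype(float),z)[:,:2]
    A=np.c_[2*P,np.ones(len(P))]; s=np.linalg.lstsq(A,(P**2).sum(1),rcond=None)[0]
    r=np.sqrt(s[2]+s[0]**2+s[1]**2); res=np.abs(np.hypot(*(P-s[:2]).T)-r).max()
    return s[:2],r,res
E
python3 - <<'E'
from h import *
for n in("top","side"):
    c=cam(n); f=c["frame"][:,:,::-1]
    if n=="top": rs={"mat":(130,295,350,480),"g":(160,230,260,330)}
    else: rs={"mat":(260,345,250,430),"g":(180,245,310,370)}
    for k,(a,b,x,y) in rs.items():
        s=4 if k=="mat" else 8
        cv2.imwrite(f"pics/{n}_{k}.png",cv2.resize(f[a:b,x:y],None,fx=s,fy=s,interpolation=cv2.INTER_CUBIC))
c=cam("top"); H=c["hsv"]
for nm,lo,hi in(("red",(0,150,80),(6,255,255)),("blue",(105,150,60),(125,255,255)),("yellow",(22,120,80),(35,255,255))):
    m=cv2.inRange(H,lo,hi); m[:,260:]=0; m[:130]=0
    cs=max(cv2.findContours(m,cv2.RETR_EXTERNAL,cv2.CHAIN_APPROX_NONE)[0],key=cv2.contourArea)
    print(nm,circ(c,cs,0.008))
E
```

```text
red (array([0.64863278, 0.26963909]), np.float64(0.04676548390013089), np.float64(0.0015605796892398799))
blue (array([0.54942795, 0.26487363]), np.float64(0.04654077975948302), np.float64(0.0014250074892450254))
yellow (array([0.4359714 , 0.23728551]), np.float64(0.04746677959513823), np.float64(0.0012616745211784935))
```

```bash
python3 -c "
import cv2
for p in ('top_mat','top_g','side_mat','side_g'): print(p,cv2.imread(f'pics/{p}.png').shape)"
```

```text
top_mat (660, 520, 3)
top_g (560, 560, 3)
side_mat (340, 720, 3)
side_g (520, 480, 3)
```

View pics/top_mat.png

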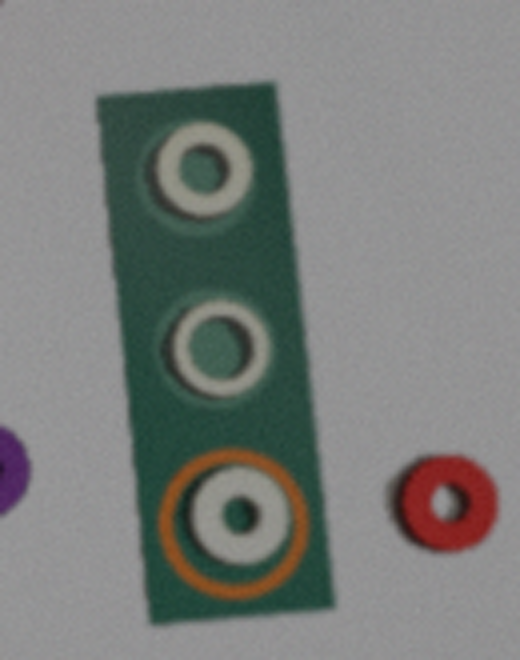

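View pics/top_g.png

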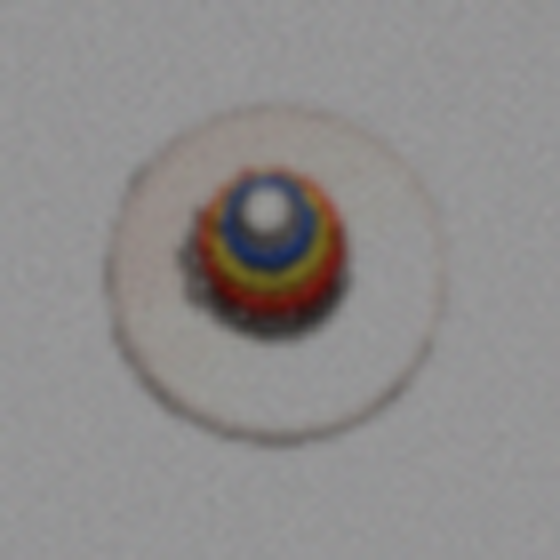

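View pics/side_mat.png

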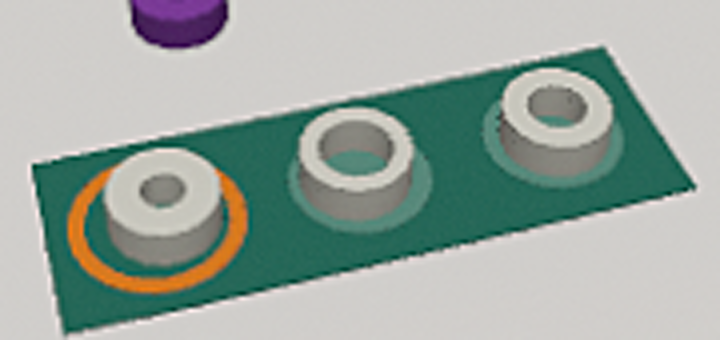

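View pics/side_g.png

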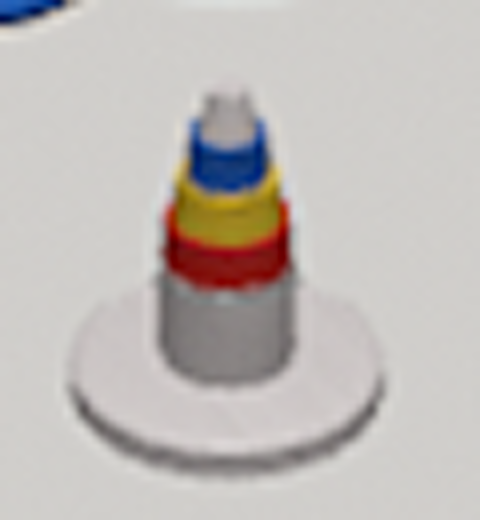

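Run:
```python
from h import *
from station import eyes
for n in("top","side"):
    c=cam(n); H=c["hsv"]
    b=(150,290,370,440) if n=="top" else (265,335,260,420)
    for th in ((95,110,120,130) if n=="top" else (170,190,200)):
        m=cv2.inRange(H,(0,0,th),(180,60,255)); r=np.zeros_like(m); r[b[0]:b[1],b[2]:b[3]]=m[b[0]:b[1],b[2]:b[3]]
        for k in cv2.findContours(r,cv2.RETR_CCOMP,cv2.CHAIN_APPROX_NONE)[0]:
            if 25<cv2.contourArea(k)<900:
                ce,ra,res=circ(c,k,0.023); print(n,th,k.reshape(-1,2).mean(0).round(1),(ce*1000).round(1),(ra*1000).round(1),(res*1000).round(1))
    # orange ring
    m=cv2.inRange(H,(8,140,80),(20,255,255)); b=(230,290,380,440) if n=="top" else (290,340,255,320)
    r=np.zeros_like(m); r[b[0]:b[1],b[2]:b[3]]=m[b[0]:b[1],b[2]:b[3]]
    k=np.argwhere(r)[:,::-1]; 
    ks=cv2.findContours(r,cv2.RETR_CCOMP,cv2.CHAIN_APPROX_NONE)[0]
    for k in ks:
        if len(k)>50: print(n,"orange",circ(c,k,0.001))
    # gauge bands
    b=(170,225,270,320) if n=="top" else (185,240,325,350)
    for nm,lo,hi in(("blue",(100,90,40),(128,255,255)),("yellow",(20,90,50),(35,255,255)),("red",(0,120,50),(7,255,255))):
        m=cv2.inRange(H,lo,hi); r=np.zeros_like(m); r[b[0]:b[1],b[2]:b[3]]=m[b[0]:b[1],b[2]:b[3]]
        k=np.argwhere(r)[:,::-1]
        if len(k): print(n,nm,len(k),k.min(0),k.max(0),k.mean(0).round(1))
```

```text
top 95 [409.8 258.3] [ 443.6 -254.7] 24.9 1.5
top 95 [410.  258.4] [ 443.6 -254.9] 10.5 1.4
top 95 [405.4 216.2] [ 533.  -247.5] 25.5 1.6
top 95 [405.4 216.4] [ 532.9 -247.2] 17.2 1.5
top 95 [400.9 171.8] [ 629.8 -240.2] 25.4 2.6
top 95 [400.9 171.5] [ 630.2 -240.4] 13.8 1.5
top 110 [410.  258.5] [ 443.5 -255. ] 24.2 1.1
top 110 [410.  258.4] [ 443.5 -254.9] 11.3 0.8
top 110 [405.2 216.3] [ 532.6 -247. ] 24.6 1.4
top 110 [405.1 216.4] [ 532.5 -246.9] 18.3 1.5
top 110 [400.8 171.7] [ 629.6 -240.1] 24.3 1.4
top 110 [400.9 171.5] [ 630.  -240.1] 14.9 1.0
top 120 [409.9 258.2] [ 443.8 -254.8] 23.6 1.3
top 120 [409.8 258.4] [ 443.4 -254.8] 11.8 1.0
top 120 [405.2 216.7] [ 532.4 -246.7] 23.8 1.2
top 120 [405.2 216.4] [ 532.5 -246.9] 18.9 1.0
top 120 [400.8 171.7] [ 629.9 -240.1] 23.7 1.3
top 120 [400.7 171.6] [ 629.7 -240.2] 15.3 0.9
top 130 [409.7 258.3] [ 443.7 -254.4] 22.9 1.2
top 130 [410.  258.4] [ 443.8 -254.8] 12.6 1.4
top 130 [405.  216.5] [ 532.5 -246.5] 23.1 1.5
top 130 [405.  216.5] [ 532.5 -246.5] 19.7 1.1
top 130 [400.7 171.7] [ 629.8 -239.6] 23.0 1.3
top 130 [400.7 171.8] [ 6
[... 906 characters left out ...]
. ] 23.7 1.6
side 190 [388.8 286.3] [ 627.6 -241.2] 15.5 1.4
side 200 [290.2 307.2] [ 442.1 -255.6] 23.3 1.5
side 200 [287.6 314. ] [ 436.  -269.5] 8.6 7.6
side 200 [290.2 307.2] [ 441.9 -256.1] 12.5 1.2
side 200 [291.3 305.3] [ 442.3 -255.2] 18.6 7.4
side 200 [338.8 296.7] [ 531.  -247.7] 23.5 1.4
side 200 [338.9 296.6] [ 531.  -247.8] 19.4 1.4
side 200 [388.7 286.2] [ 627.5 -240.6] 23.5 1.6
side 200 [388.7 286.2] [ 627.5 -240.8] 15.8 1.2
side orange (array([ 0.43864121, -0.25301779]), np.float64(0.03700785122772173), np.float64(0.004611186683197668))
side blue 53 [334 195] [342 203] [338.  199.8]
side yellow 84 [332 200] [344 210] [338.  205.7]
side red 70 [331 205] [345 215] [338.  212.3]
```

The orange-spot collar measures (0.443, -0.2555) in both views. Its bore is clearly the smallest of the three, which the gauge should confirm. Next I'll measure the gauge axis.

Run:
```python
from h import *
def avg(n,k=6):
    c=cam(n); a=np.mean([eyes.camera(n)["frame"].astype(float) for _ in range(k-1)]+[c["frame"].astype(float)],0); c["a"]=a.astype(np.uint8); return c
t=avg("top"); s=avg("side"); np.save("t.npy",t["a"]); np.save("s.npy",s["a"])
# colour-band outer contour in upsampled crops
def up(c,b,S=8):
    im=cv2.resize(c["a"][b[0]:b[1],b[2]:b[3]],None,fx=S,fy=S,interpolation=cv2.INTER_CUBIC); return im
def topx(b,p,S=8): return (np.array(p,float)+.5)/S-.5+[b[2],b[0]]
b=(160,230,260,330); im=up(t,b); h=cv2.cvtColor(im,cv2.COLOR_RGB2HSV)
g=cv2.cvtColor(im,cv2.COLOR_RGB2GRAY)
# nose
m=cv2.inRange(h,(0,0,90),(180,70,255)); m2=np.zeros_like(m); cv2.circle(m2,(268,210),40,255,-1); m&=m2
n_,l,st,ce=cv2.connectedComponentsWithStats(m); i=1+st[1:,4].argmax(); nt=topx(b,ce[i]); print("nose top px",nt,st[i])
# band unions
for nm,ms,z,r in (("blue",[((95,80,0),(128,255,255))],.088,11.5),):
    m=sum(cv2.inRange(h,*q) for q in ms); k=max(cv2.findContours(m,cv2.RETR_EXTERNAL,cv2.CHAIN_APPROX_NONE)[0],key=cv2.contourArea)
    print(nm,circ(t,topx(b,k.reshape(-1,2)),z), r)
sat=cv2.inRange(h,(0,90,0),(180,255,255)); k=max(cv2.findContours(sat,cv2.RETR_EXTERNAL,cv2.CHAIN_APPROX_NONE)[0],key=cv2.contourArea)
x,y,w,hh=cv2.boundingRect(k); print("sat bbox",x,y,w,hh)
for z in(.046,.053,.06): print("red",z,circ(t,topx(b,k.reshape(-1,2)),z))
# foot edge: radial gradient
c0=np.array([276.,272]); pts=[]
gf=cv2.GaussianBlur(g.astype(np.float32),(0,0),4)
for a in np.radians(np.arange(0,360,5)):
    rr=np.arange(150,185); P=c0+np.outer(rr,[np.cos(a),np.sin(a)])
    v=cv2.remap(gf,P[:,0].astype(np.float32),P[:,1].astype(np.float32),1).ravel()
    pts.append(P[v.argmin()])
print("foot",circ(t,topx(b,np.array(pts)),.0065))
# side
b=(180,245,310,370); im=up(s,b); h=cv2.cvtColor(im,cv2.COLOR_RGB2HSV)
sat=cv2.inRange(h,(0,110,40),(180,255,255)); sat[:100]=0
for nm,lo,hi in(("blue",(100,110,40),(128,255,255)),("yellow",(18,110,50),(35,255,255)),("red",(0,120,50),(8,255,255))):
    m=cv2.inRange(h,lo,hi)&sat; n_,l,st,ce=cv2.connectedComponentsWithStats(m); i=1+st[1:,4].argmax(); print(nm,st[i],"ctr px",topx(b,[st[i,0]+st[i,2]/2-.5,st[i,1]+st[i,3]/2]))
g=cv2.cvtColor(im,cv2.COLOR_RGB2GRAY); 
ns=topx(b,[228,92]); P,e=tri(t,nt,s,ns); print("tri nose",P,e)
for z in (.095,.1): print(onz(t,[nt],z), )
for xy in ([.6,.0],): print(proj(t,[[*P[:2],.102]]),proj(s,[[*P[:2],.102],[*P[:2],.06],[*P[:2],.013]]))
```

```text
nose top px [293.01601986 184.7850732 ] [ 235  170   73   64 2493]
blue (array([ 0.58283563, -0.0100365 ]), np.float64(0.00969538501279374), np.float64(0.0033985589628653537)) 11.5
sat bbox 196 178 149 141
red 0.046 (array([ 0.58456509, -0.00954077]), np.float64(0.017233728392868217), np.float64(0.010380870939426533))
red 0.053 (array([ 0.58332347, -0.00976379]), np.float64(0.017120615467928684), np.float64(0.010312736485369949))
red 0.06 (array([ 0.58208185, -0.0099868 ]), np.float64(0.017007502543008587), np.float64(0.010244602031329621))
foot (array([ 0.584139  , -0.01004439]), np.float64(0.04531965200006226), np.float64(0.0008851939355649721))
blue [ 191  124   75   67 3238] ctr px [338.0625 199.25  ]
yellow [ 176  163  103   82 5076] ctr px [337.9375 205.0625]
red [ 165  201  124   89 4909] ctr px [337.875 210.25 ]
tri nose [ 0.58430225 -0.01025554  0.10087442] 0.0037075312321299585
[[ 0.58728424 -0.01026387  0.095     ]]
[[ 0.58634129 -0.01042728  0.1       ]]
[[292.89257548 185.60617018]] [[338.88374305 190.45340367]
 [338.76840042 206.40898481]
 [338.63911134 223.32349434]]
```

Call:
jog_arm --moves '[[[125, 139, 0], [0, 0, -3.65], 94], [[125, 139, 0], [0, 0, -3.65], 94], [[125, 139, 0], [0, 0, -3.65], 94], [[125, 139, 0], [0, 0, -3.65], 94], [[125, 139, 0], [0, 0, -3.65], 94]]' --squeeze 20

```text
time_s: 1.37
ee_pos: [0.3453, -0.3631, 0.2056]
eef_rot: [-3.142, -0.0, 0.091]
force: [-0.5, 0.1, -0.3]
grip_width: 0.0941
```

Call:
jog_arm --moves '[[[35, 38, -30], [0, 0, 0], 94], [[70, 75, -60], [0, 0, 0], 94], [[98, 108, -90], [0, 0, 0], 94], [[98, 108, -120], [0, 0, 0], 94], [[98, 108, -120], [0, 0, 0], 94]]'

```text
time_s: 1.78
ee_pos: [0.4423, -0.2552, 0.0831]
eef_rot: [-3.141, 0.001, 0.092]
force: [-0.9, -0.5, -0.9]
grip_width: 0.0939
```

Run:
```python
from h import *
for n in("side","top"): cv2.imwrite(f"pics/{n}1.png",cam(n)["frame"][:,:,::-1])
print(ctrl.get_obs()["ee_pos"],ctrl.get_obs()["eef_rot"])
```

```text
[ 0.44122866 -0.25513693  0.08230962] [-3.13782377  0.00430578  0.09300374]
```

View pics/side1.png

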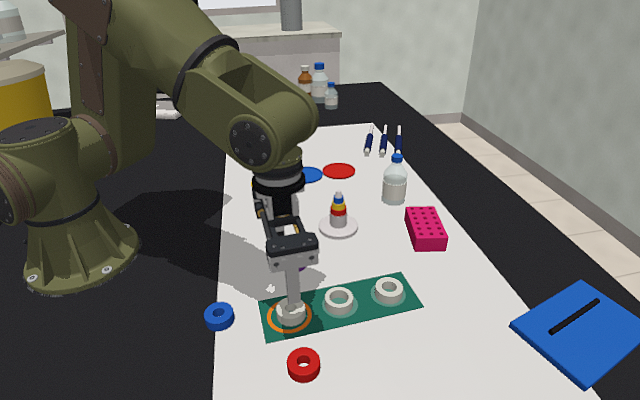

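The gripper is above the orange-ringed collar at about (290,310), with the jaws along y. I'll descend now.

Call:
jog_arm --moves '[[[1, 0, -25], [0, 0, 0], 94], [[1, 0, -50], [0, 0, 0], 94], [[1, 0, -68], [0, 0, 0], 94], [[1, 0, -74], [0, 0, 0], 94], [[1, 0, -74], [0, 0, 0], 94]]'

```text
time_s: 2.3
ee_pos: [0.4421, -0.2582, 0.0114]
eef_rot: [-3.141, 0.001, 0.09]
force: [-0.3, -0.0, 0.0]
grip_width: 0.0942
```

Call:
jog_arm --moves '[[[0, 0, 0], [0, 0, 0], 70], [[0, 0, 0], [0, 0, 0], 60], [[0, 0, 0], [0, 0, 0], 54], [[0, 0, 0], [0, 0, 0], 45], [[0, 0, 0], [0, 0, 0], 45]]' --squeeze 20

```text
time_s: 2.72
ee_pos: [0.4428, -0.2579, 0.0121]
eef_rot: [3.141, -0.001, 0.09]
force: [-0.6, -0.0, 0.2]
grip_width: 0.0641
```

Call:
jog_arm --moves '[[[0, 0, 0], [0, 0, 0], 45], [[0, 0, 0], [0, 0, 0], 45], [[0, 0, 0], [0, 0, 0], 45]]'

```text
time_s: 2.97
ee_pos: [0.4427, -0.2577, 0.0116]
eef_rot: [3.142, -0.0, 0.09]
force: [-0.1, 0.4, 2.3]
grip_width: 0.0513
```

Gripped, but 6 mm higher on the collar than planned. I'll open slightly, lower and re-grip.

Call:
jog_arm --moves '[[[0, 0, 0], [0, 0, 0], 60], [[0, 0, 0], [0, 0, 0], 60], [[0, 0, -5.5], [0, 0, 0], 60], [[0, 0, -5.5], [0, 0, 0], 60], [[0, 0, -5.5], [0, 0, 0], 50]]'

```text
time_s: 3.38
ee_pos: [0.4424, -0.2575, 0.0055]
eef_rot: [-3.141, 0.001, 0.09]
force: [0.4, 0.4, 0.1]
grip_width: 0.0561
```

Call:
jog_arm --moves '[[[0, 0, 0], [0, 0, 0], 45], [[0, 0, 0], [0, 0, 0], 45], [[0, 0, 0], [0, 0, 0], 45], [[0, 0, 0], [0, 0, 0], 45], [[0, 0, 0], [0, 0, 0], 45]]' --squeeze 20

```text
time_s: 3.8
ee_pos: [0.4426, -0.2577, 0.006]
eef_rot: [3.142, -0.0, 0.09]
force: [-1.0, 0.2, -0.1]
grip_width: 0.0516
```

Run:
```python
from h import *
for n in("side","top"):
    f=cam(n)["frame"][:,:,::-1]
    b=(220,345,240,440) if n=="side" else (130,290,330,480)
    cv2.imwrite(f"pics/{n}2.png",cv2.resize(f[b[0]:b[1],b[2]:b[3]],None,fx=4 if n=="side" else 3.5,fy=4 if n=="side" else 3.5,interpolation=cv2.INTER_CUBIC))
o=ctrl.get_obs();print(o["ee_pos"],o["eef_rot"],o["force"],o["grip_width"])
```

```text
[ 0.44262283 -0.25764007  0.00594408] [-3.14158386e+00 -4.35058353e-06  9.03304920e-02] [ 0.02620751 -0.14614916 -0.13244646] 0.051496446393328656
```

View pics/side2.png

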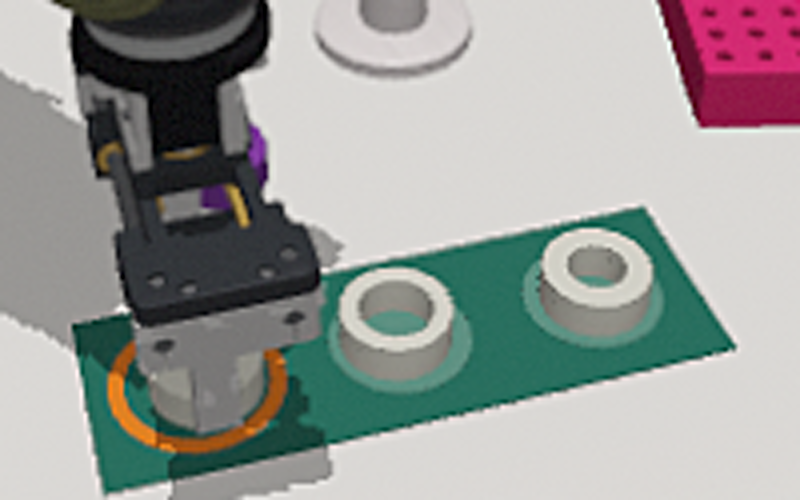

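View pics/top2.png

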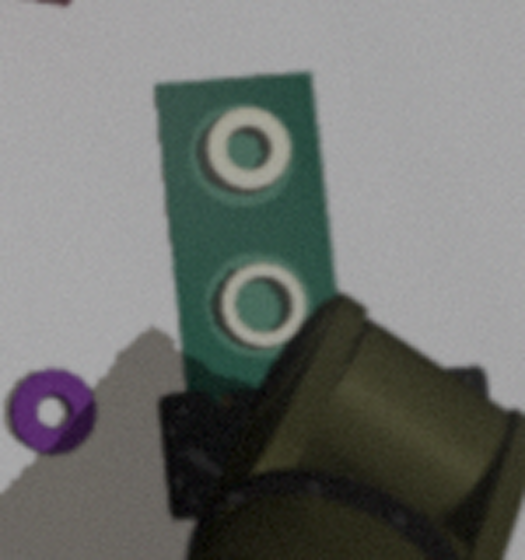

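The side view shows the collar between the fingers, with its wall at crop x 150–268, and the other two collars undisturbed. The grip width of 51.5 mm matches the 52 mm collar. I'll lift it and carry it over the gauge.

Call:
jog_arm --moves '[[[0, 0, 15], [0, 0, 0], 45], [[0, 0, 45], [0, 0, 0], 45], [[0, 0, 80], [0, 0, 0], 45], [[10, 18, 115], [0, 0, 0], 45], [[25, 45, 144], [0, 0, 0], 45]]'

```text
time_s: 4.32
ee_pos: [0.4672, -0.214, 0.1521]
eef_rot: [3.14, -0.001, 0.087]
force: [1.3, -1.1, -0.9]
grip_width: 0.0515
```

Call:
jog_arm --moves '[[[18, 32, 0], [0, 0, 0], 45], [[36, 63, 0], [0, 0, 0], 45], [[54, 95, 0], [0, 0, 0], 45], [[72, 126, 0], [0, 0, 0], 45], [[90, 158, 0], [0, 0, 0], 45]]'

```text
time_s: 4.73
ee_pos: [0.5579, -0.0534, 0.1496]
eef_rot: [3.142, -0.0, 0.09]
force: [1.1, -0.5, -0.1]
grip_width: 0.0518
```

Call:
jog_arm --moves '[[[15, 27, 0], [0, 0, 0], 45], [[25, 44, 0], [0, 0, 0], 45], [[25, 44, 0], [0, 0, 0], 45], [[25, 44, 0], [0, 0, 0], 45]]'

```text
time_s: 5.07
ee_pos: [0.5823, -0.0105, 0.1491]
eef_rot: [3.142, 0.001, 0.092]
force: [-0.2, -0.6, -1.5]
grip_width: 0.0516
```

Run:
```python
from h import *
for n in("side","top"):
    f=cam(n)["frame"][:,:,::-1]
    b=(120,245,270,400) if n=="side" else (130,290,230,390)
    cv2.imwrite(f"pics/{n}3.png",cv2.resize(f[b[0]:b[1],b[2]:b[3]],None,fx=4,fy=4,interpolation=cv2.INTER_CUBIC) if n=="side" else f)
o=ctrl.get_obs();print(o["ee_pos"],o["eef_rot"],o["force"],o["grip_width"])
```

```text
[ 0.58197731 -0.01185503  0.14937477] [3.14149666e+00 3.70337946e-04 8.98196257e-02] [-0.30410097  0.54044992 -0.23634172] 0.0515742339094312
```

View pics/side3.png

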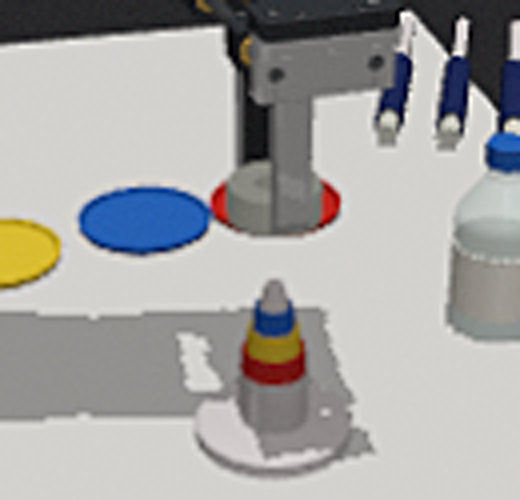

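View pics/top3.png

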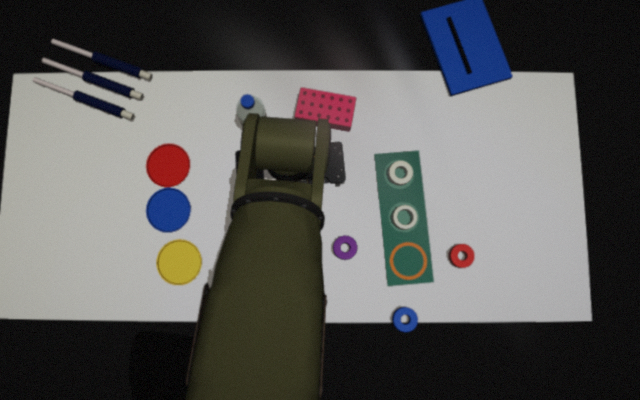

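```bash
cat > m.py <<'E'
from h import *
def avg(n,k=5):
    c=cam(n); a=np.mean([eyes.camera(n)["frame"].astype(float) for _ in range(k-1)]+[c["frame"].astype(float)],0); c["a"]=a.astype(np.float32); return c
def crop(c,b,name,S=8):
    im=cv2.resize(c["a"][b[0]:b[1],b[2]:b[3]],None,fx=S,fy=S,interpolation=cv2.INTER_CUBIC).clip(0,255).astype(np.uint8); cv2.imwrite("pics/"+name,im[:,:,::-1]); return im
E
python3 - <<'E'
from m import *
s=avg("side"); crop(s,(155,230,310,370),"side4.png")
o=ctrl.get_obs(); print(o["ee_pos"])
T=o["ee_pos"]; d=np.array([np.sin(.09),-np.cos(.09),0])
print("TCP collar centre bottom",proj(s,[T+[0,0,-.005],T+[0,0,.017]]),"finger tip outer",proj(s,[T+d*.038,T+d*.026]))
a=cv2.cvtColor(s["a"].clip(0,255).astype(np.uint8),cv2.COLOR_RGB2GRAY)
for r in range(166,178,2): print(r,a[r,322:356])
E
```

```text
[ 0.58221907 -0.01184628  0.14964984]
TCP collar centre bottom [[338.22018597 173.81933411]
 [338.26891375 164.64658769]] finger tip outer [[343.85980152 179.83284868]
 [342.03536945 177.2141807 ]]
166 [216 210 173  97  95 128 138 137 136 135 136 129 121 119 122 110  85 103
 115 124 125 115 112 116 121 129 137 142 106  54 110 190 215 214]
168 [191  98  47  70 102 104 122 136 138 138 137 137 137 138 142 122  87 102
 115 123 127 119 112 113 112 118 128 122 106  86  61  44 114 203]
170 [158  62  76  80 102 100 105 106 108 118 128 131 132 136 140 121  89 104
 115 120 123 118 114 113 113 117 117 114 104  86  81  69  54 183]
172 [ 77  75  78  82 101 101 107 109 111 113 115 116 118 119 121 110  89 104
 116 114 113 114 113 114 114 115 115 113 105  84  82  75  90 198]
174 [109 101  55  56  84 107 109 111 112 115 116 117 119 120 123 109  90 105
 116 114 115 115 115 114 115 115 114 110 101  74  51  62 158 207]
176 [175 223 205 178 126  54  84 105 111 113 115 117 119 119 122 109  91 102
 108 106 103  97  95  94  95 107 102  60  37 140 174 208 217 211]
```

View pics/side4.png

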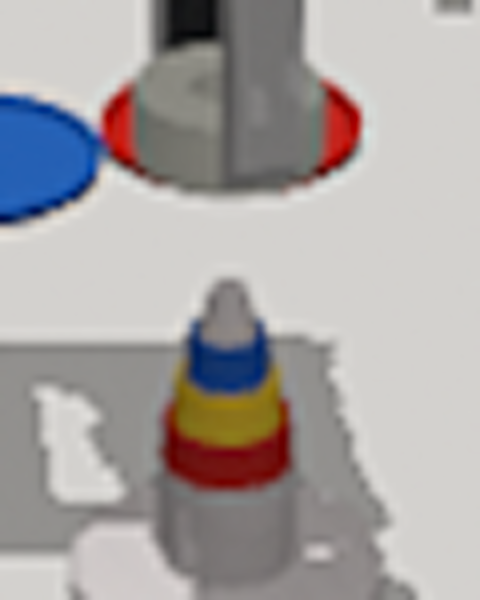

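Run:
```python
from m import *
s=cam("side"); T=ctrl.get_obs()["ee_pos"]
def front(x,y,z,r):
    a=np.linspace(0,2*np.pi,721); P=np.c_[x+r*np.cos(a),y+r*np.sin(a),0*a+z]; return proj(s,P)[:,1].max()
print("collar bottom", front(T[0],T[1],T[2]-.005,.026),"per mm z",front(T[0],T[1],T[2]-.004,.026)-front(T[0],T[1],T[2]-.005,.026),"per mm y",front(T[0],T[1]+.001,T[2]-.005,.026)-front(T[0],T[1],T[2]-.005,.026),"obs 178.9")
a=s["frame"].astype(int)
for y in(-.0118,-.010,-.014):
  print(y,[round(front(.583,y,z,r),2) for z,r in((.074,.0125),(.06,.016),(.046,.0195),(0,.046))],"obs 203.9 210.8 215.9")
for r in range(174,242): print(r,a[r,337],a[r,332],end="; ")
```

```text
collar bottom 179.56868591898993 per mm z -0.41916036424899517 per mm y -0.22246389349527362 obs 178.9
-0.0118 [np.float64(204.56), np.float64(210.69), np.float64(216.75), np.float64(240.22)] obs 203.9 210.8 215.9
-0.01 [np.float64(204.14), np.float64(210.26), np.float64(216.31), np.float64(239.74)] obs 203.9 210.8 215.9
-0.014 [np.float64(205.08), np.float64(211.21), np.float64(217.28), np.float64(240.81)] obs 203.9 210.8 215.9
174 [112 112 107] [118 117 111]; 175 [111 109 104] [118 118 112]; 176 [111 110 105] [115 115 107]; 177 [109 108 104] [111 112 105]; 178 [103 101  96] [133 127 123]; 179 [177 176 171] [192 188 185]; 180 [220 218 215] [217 215 213]; 181 [213 211 208] [212 210 207]; 182 [212 209 207] [212 210 206]; 183 [211 208 205] [212 209 207]; 184 [211 209 206] [211 209 206]; 185 [211 209 206] [211 209 206]; 186 [212 210 207] [211 209 206]; 187 [213 211 208] [212 209 207]; 188 [215 214 210] [212 210 207]; 189 [199 197 194] [212 209 206]; 190 [147 141 140] [211 209 206]; 191 [131 125 126] [211 210 207]; 192 [127 123 124] [212 210 206]; 193 [129 124 125] [213 211 207]; 194 [13
[... 876 characters left out ...]
7 116]; 221 [121 116 116] [124 119 119]; 222 [124 119 118] [124 119 120]; 223 [122 117 117] [122 117 118]; 224 [123 118 119] [120 116 116]; 225 [124 121 120] [121 116 117]; 226 [123 118 118] [141 134 134]; 227 [122 117 117] [194 188 186]; 228 [135 129 129] [216 211 210]; 229 [147 142 142] [213 207 207]; 230 [145 140 140] [211 205 204]; 231 [141 137 136] [210 204 203]; 232 [144 138 137] [210 205 203]; 233 [139 133 133] [210 203 203]; 234 [172 165 165] [216 209 209]; 235 [218 213 213] [205 200 199]; 236 [202 197 196] [156 149 150]; 237 [126 122 121] [127 122 122]; 238 [136 130 129] [136 132 132]; 239 [174 171 169] [189 186 184]; 240 [209 207 205] [217 215 211]; 241 [214 212 209] [212 210 208];
```

Side view: the collar centre is at column 338.0 and the gauge bands at 337.9–338.1. The row offsets put the gauge y near -0.0118, which is where the TCP is, so I'm lined up. I'll lower in steps and watch the force.

Call:
jog_arm --moves '[[[0, 0, -15], [0, 0, 0], 45], [[0, 0, -28], [0, 0, 0], 45], [[0, 0, -35], [0, 0, 0], 45], [[0, 0, -38], [0, 0, 0], 45], [[0, 0, -38], [0, 0, 0], 45]]'

```text
time_s: 5.88
ee_pos: [0.5822, -0.0112, 0.1111]
eef_rot: [-3.141, 0.001, 0.09]
force: [-0.5, 0.6, -1.8]
grip_width: 0.0517
```

Run:
```python
from m import *
s=avg("side",2); crop(s,(165,240,310,370),"side5.png")
o=ctrl.get_obs(); print(o["ee_pos"],o["force"],o["moment"])
```

```text
[ 0.58265885 -0.01121922  0.11210439] [ 0.381935   -0.17472172 -0.08283688] [0.03193196 0.00299527 0.01375955]
```

View pics/side5.png

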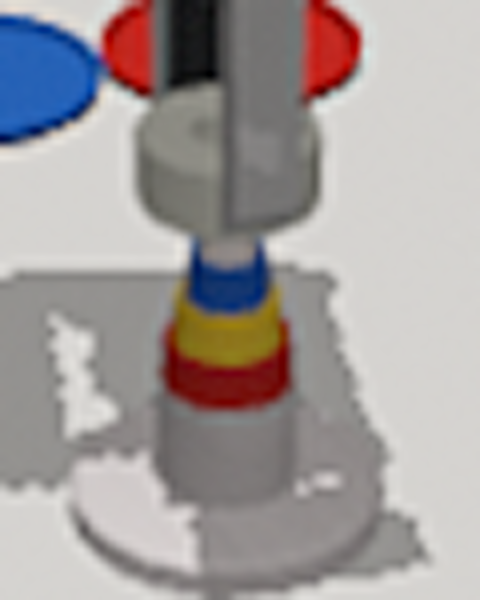

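The collar (crop 137–320) is centred over the gauge bands at crop 228. I'm lowering the grip force so that the pads slip before the gauge could be overloaded, then descending slowly.

Call:
jog_arm --moves '[[[0, 0, -2], [0, 0, 0], 45], [[0, 0, -4], [0, 0, 0], 45], [[0, 0, -6], [0, 0, 0], 45], [[0, 0, -8], [0, 0, 0], 45], [[0, 0, -8], [0, 0, 0], 45]]' --squeeze 10

```text
time_s: 6.4
ee_pos: [0.5822, -0.0111, 0.103]
eef_rot: [-3.142, 0.001, 0.09]
force: [1.1, -0.1, -0.6]
grip_width: 0.052
```

Call:
jog_arm --moves '[[[0, 0, -2], [0, 0, 0], 45], [[0, 0, -4], [0, 0, 0], 45], [[0, 0, -4], [0, 0, 0], 45]]'

```text
time_s: 6.65
ee_pos: [0.5822, -0.0111, 0.099]
eef_rot: [-3.141, 0.001, 0.09]
force: [0.9, -0.5, -0.9]
grip_width: 0.0515
```

Call:
jog_arm --moves '[[[0, 0, -1], [0, 0, 0], 45], [[0, 0, -2], [0, 0, 0], 45], [[0, 0, -3], [0, 0, 0], 45], [[0, 0, -3], [0, 0, 0], 45]]'

```text
time_s: 6.98
ee_pos: [0.5823, -0.0111, 0.0963]
eef_rot: [-3.142, 0.0, 0.09]
force: [0.3, 0.4, -0.5]
grip_width: 0.0519
```

Call:
jog_arm --moves '[[[0, 0, -0.5], [0, 0, 0], 45], [[0, 0, -1], [0, 0, 0], 45], [[0, 0, -1], [0, 0, 0], 45]]'

```text
time_s: 7.23
ee_pos: [0.5824, -0.0111, 0.0954]
eef_rot: [-3.142, 0.0, 0.09]
force: [0.6, 0.0, -0.2]
grip_width: 0.0521
```

Call:
jog_arm --moves '[[[0, 0, -0.5], [0, 0, 0], 45], [[0, 0, -1], [0, 0, 0], 45], [[0, 0, -1], [0, 0, 0], 45]]'

```text
time_s: 7.48
ee_pos: [0.5823, -0.0111, 0.0944]
eef_rot: [-3.142, 0.0, 0.09]
force: [-0.9, 0.0, -0.0]
grip_width: 0.0517
```

Call:
jog_arm --moves '[[[0, 0, -0.5], [0, 0, 0], 45], [[0, 0, -1], [0, 0, 0], 45], [[0, 0, -1], [0, 0, 0], 45]]'

```text
time_s: 7.73
ee_pos: [0.5824, -0.0111, 0.0936]
eef_rot: [3.142, -0.0, 0.09]
force: [-0.2, -0.3, 1.8]
grip_width: 0.052
```

Call:
jog_arm --moves '[[[0, 0, -0.5], [0, 0, 0], 45], [[0, 0, -0.5], [0, 0, 0], 45], [[0, 0, -0.5], [0, 0, 0], 45]]'

```text
time_s: 7.98
ee_pos: [0.5825, -0.0111, 0.0936]
eef_rot: [3.141, -0.001, 0.09]
force: [-2.9, -0.1, 6.2]
grip_width: 0.0516
```

It stopped at TCP z 0.0936 with 6.2 N, the height expected for the blue ledge. I'll hold and look.

Call:
jog_arm --moves '[[[0, 0, 0], [0, 0, 0], 45], [[0, 0, 0], [0, 0, 0], 45], [[0, 0, 0], [0, 0, 0], 45]]'

```text
time_s: 8.23
ee_pos: [0.5825, -0.0111, 0.0936]
eef_rot: [3.141, -0.001, 0.09]
force: [-3.1, -0.5, 5.9]
grip_width: 0.0518
```

Run:
```python
from m import *
s=avg("side",3); crop(s,(165,240,310,370),"side6.png")
o=ctrl.get_obs(); print(o["time_s"],o["ee_pos"],o["force"],o["moment"])
```

```text
8.3833 [ 0.5825162  -0.01112171  0.0935929 ] [-1.98981047  0.21305899  5.04238948] [0.08290808 0.48673153 0.01749119]
```

View pics/side6.png

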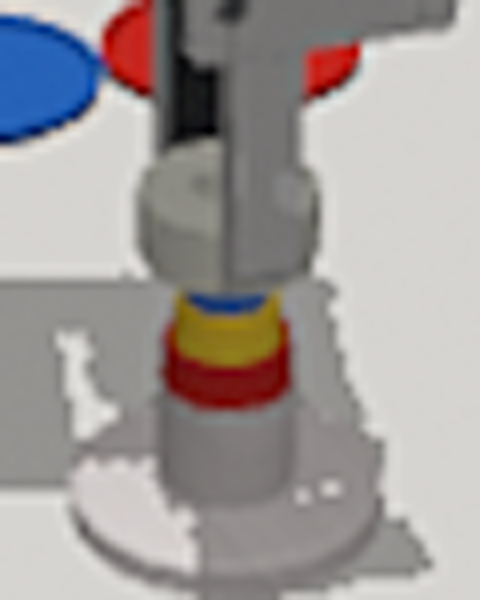

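Call:
jog_arm --moves '[[[-0.5, 0, 0], [0, 0, 0], 45], [[-0.8, 0, 0], [0, 0, 0], 45], [[-0.8, 0, 0], [0, 0, 0], 45]]'

```text
time_s: 8.63
ee_pos: [0.5822, -0.0112, 0.0936]
eef_rot: [3.141, -0.002, 0.09]
force: [1.7, 0.4, 5.2]
grip_width: 0.052
```

Run:
```python
from m import *
s=avg("side",3); crop(s,(165,240,310,370),"side7.png")
o=ctrl.get_obs(); print(o["time_s"],o["ee_pos"],o["eef_rot"],o["force"],o["moment"])
def front(x,y,z,r):
    a=np.linspace(0,2*np.pi,721); P=np.c_[x+r*np.cos(a),y+r*np.sin(a),0*a+z]; return proj(s,P)[:,1].max()
for z in (.088,.091,.0885): print(z,front(.582,-.0115,z,.026)-.87)
a=s["a"].astype(int)
for c in (328,331,334,337,345,347): print(c,a[190:206,c].tolist() if c in(331,) else a[190:206,c,0])
```

```text
8.7833 [ 0.58220371 -0.0111343   0.09358682] [ 3.14134986e+00 -1.84785021e-03  9.02649472e-02] [2.38938897 1.12148744 5.82518854] [ 0.03007273 -0.44888993 -0.02987202]
0.088 201.54528084923817
0.091 200.37392529244136
0.0885 201.35036410833385
328 [131 116 110 104 100  99  97 104 157 176 146 149 148 149 148 149]
331 [[142, 141, 132], [143, 141, 134], [136, 134, 127], [121, 120, 113], [115, 114, 107], [118, 117, 109], [117, 117, 110], [118, 117, 110], [117, 116, 109], [115, 115, 107], [124, 124, 119], [147, 142, 131], [148, 140, 120], [133, 129, 116], [133, 118, 108], [128, 80, 67]]
334 [142 141 143 136 122 121 122 122 121 122 126  98  29 100 136 132]
337 [117 120 119 118 114 108 109 109 109 110 111 101  50  22 117 152]
345 [130 123 116 115 116 117 117 118 111  99 123 152 151 142 138 129]
347 [124 109 107 120 117 117 119 118 112 124 147 150 149 150 149 149]
```

View pics/side7.png

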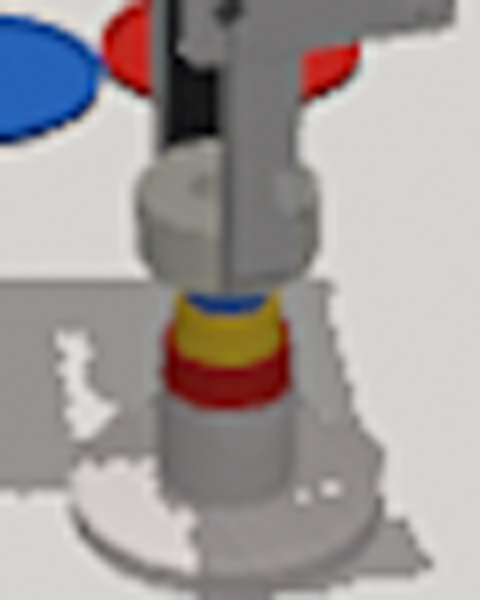

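The collar's lower front edge is at row 201.3, against 201.5 expected on the 88 mm blue ledge. The lateral force reversed sign with the x nudge, so that is just friction on the ledge. I'll centre it and press a little more.

Call:
jog_arm --moves '[[[0.4, 0, -0.3], [0, 0, 0], 45], [[0.4, 0, -0.3], [0, 0, 0], 45], [[0.4, 0, -0.3], [0, 0, 0], 45], [[0.4, 0, -0.3], [0, 0, 0], 45], [[0.4, 0, -0.3], [0, 0, 0], 45]]'

```text
time_s: 9.2
ee_pos: [0.5823, -0.0112, 0.0935]
eef_rot: [3.141, -0.001, 0.09]
force: [-2.0, 0.6, 9.7]
grip_width: 0.052
```

Run:
```python
from station import ctrl
o=ctrl.get_obs(); print(o["time_s"],o["ee_pos"],o["eef_rot"],o["force"],o["moment"],o["grip_width"])
```

```text
9.2 [ 0.58233264 -0.01116286  0.09350494] [ 3.14136944e+00 -1.18705708e-03  9.02642015e-02] [-1.9552451   0.64080317  9.68861119] [0.0803262  0.20241624 0.02551473] 0.05198463581024151
```

Pressed home at 9.7 N on the blue band, so it goes to the blue dish. I'll lift it off.

Call:
jog_arm --moves '[[[0, 0, 1], [0, 0, 0], 45], [[0, 0, 4], [0, 0, 0], 45], [[0, 0, 14], [0, 0, 0], 45], [[0, 0, 34], [0, 0, 0], 45], [[0, 0, 55], [0, 0, 0], 45]]' --squeeze 20

```text
time_s: 9.62
ee_pos: [0.5814, -0.0111, 0.1481]
eef_rot: [-3.141, 0.002, 0.09]
force: [-0.2, 0.4, -0.4]
grip_width: 0.0517
```

Call:
jog_arm --moves '[[[-4, 32, 0], [0, 0, 0], 45], [[-8, 67, 0], [0, 0, 0], 45], [[-12, 102, 0], [0, 0, 0], 45], [[-16, 137, 0], [0, 0, 0], 45], [[-20, 170, 0], [0, 0, 0], 45]]'

```text
time_s: 10.03
ee_pos: [0.5614, 0.1606, 0.1483]
eef_rot: [-3.142, -0.0, 0.09]
force: [1.0, -0.3, 0.4]
grip_width: 0.0513
```

Call:
jog_arm --moves '[[[-4, 35, 0], [0, 0, 0], 45], [[-9, 70, 0], [0, 0, 0], 45], [[-14, 95, 0], [0, 0, 0], 45], [[-14, 104, 0], [0, 0, 0], 45], [[-14, 104, 0], [0, 0, 0], 45]]'

```text
time_s: 10.45
ee_pos: [0.5475, 0.2645, 0.1479]
eef_rot: [-3.142, 0.0, 0.093]
force: [-0.4, -0.4, -0.6]
grip_width: 0.0514
```

Run:
```python
from m import *
s=avg("side",2); crop(s,(110,240,250,380),"side8.png",4)
cv2.imwrite("pics/top8.png",cam("top")["frame"][:,:,::-1])
o=ctrl.get_obs(); print(o["time_s"],o["ee_pos"],o["eef_rot"],o["force"],o["grip_width"])
```

```text
10.6 [0.54829797 0.26162797 0.14777784] [3.14129399e+00 1.31399300e-04 8.93312289e-02] [ 0.03704429 -0.06553311  0.20873177] 0.05163072373046934
```

View pics/side8.png

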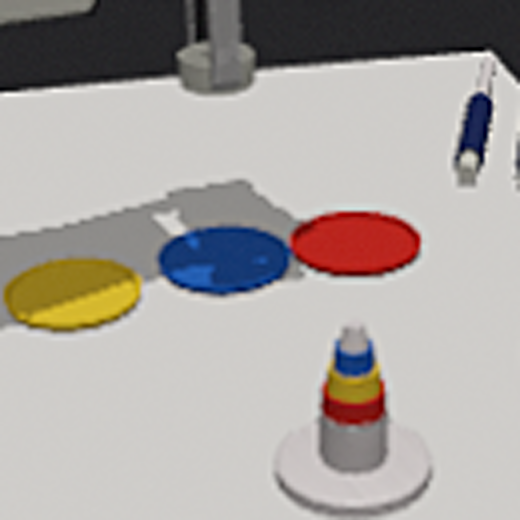

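Run:
```python
from m import *
s=cam("side"); m=cv2.inRange(s["hsv"],(105,150,50),(125,255,255)); r=np.zeros_like(m); r[155:190,285:325]=m[155:190,285:325]
k=max(cv2.findContours(r,cv2.RETR_EXTERNAL,cv2.CHAIN_APPROX_NONE)[0],key=cv2.contourArea); print(circ(s,k,.008))
T=ctrl.get_obs()["ee_pos"]; print(T,proj(s,[T,[T[0],T[1],.008]]))
```

```text
(array([0.54655023, 0.26001535]), np.float64(0.047734127351218875), np.float64(0.0029719462771506805))
[0.54837093 0.26147224 0.14779438] [[304.26831593 128.78327011]
 [306.20970404 173.93775529]]
```

Side view puts the dish centre at (0.5466, 0.260), top at (0.549, 0.265), and the TCP is between them. I'll lower it.

Call:
jog_arm --moves '[[[0, 0, -30], [0, 0, 0], 45], [[0, 0, -60], [0, 0, 0], 45], [[0, 0, -90], [0, 0, 0], 45], [[0, 0, -115], [0, 0, 0], 45], [[0, 0, -125], [0, 0, 0], 45]]'

```text
time_s: 11.07
ee_pos: [0.5468, 0.2609, 0.0193]
eef_rot: [3.14, 0.004, 0.089]
force: [-0.9, 0.2, -1.0]
grip_width: 0.0517
```

Call:
jog_arm --moves '[[[0, 0, -3], [0, 0, 0], 45], [[0, 0, -6], [0, 0, 0], 45], [[0, 0, -8], [0, 0, 0], 45], [[0, 0, -10], [0, 0, 0], 45], [[0, 0, -10], [0, 0, 0], 45]]'

```text
time_s: 11.48
ee_pos: [0.5484, 0.263, 0.0134]
eef_rot: [-3.141, -0.001, 0.09]
force: [-0.2, 0.3, -0.6]
grip_width: 0.0518
```

Call:
jog_arm --moves '[[[0, 0, -1], [0, 0, 0], 45], [[0, 0, -2], [0, 0, 0], 45], [[0, 0, -3], [0, 0, 0], 45], [[0, 0, -3], [0, 0, 0], 45], [[0, 0, -3], [0, 0, 0], 45]]'

```text
time_s: 11.9
ee_pos: [0.5479, 0.2629, 0.0097]
eef_rot: [3.142, 0.0, 0.09]
force: [-0.1, -0.3, -0.9]
grip_width: 0.0516
```

Call:
jog_arm --moves '[[[0, 0, -0.5], [0, 0, 0], 45], [[0, 0, -1], [0, 0, 0], 45], [[0, 0, -1], [0, 0, 0], 45]]'

```text
time_s: 12.15
ee_pos: [0.548, 0.2629, 0.0087]
eef_rot: [-3.142, -0.0, 0.09]
force: [0.4, -0.0, 0.5]
grip_width: 0.0516
```

Call:
jog_arm --moves '[[[0, 0, -0.5], [0, 0, 0], 45], [[0, 0, -1], [0, 0, 0], 45], [[0, 0, -1], [0, 0, 0], 45]]'

```text
time_s: 12.4
ee_pos: [0.5481, 0.2629, 0.0086]
eef_rot: [-3.142, -0.0, 0.09]
force: [-4.5, -1.7, 9.8]
grip_width: 0.0518
```

Floor contact at TCP z 0.0086, as predicted. I'll ease off and open a little.

Call:
jog_arm --moves '[[[0, 0, 0.8], [0, 0, 0], 50], [[0, 0, 0.8], [0, 0, 0], 56], [[0, 0, 0.8], [0, 0, 0], 62], [[0, 0, 0.8], [0, 0, 0], 62], [[0, 0, 0.8], [0, 0, 0], 62]]'

```text
time_s: 12.82
ee_pos: [0.5479, 0.2629, 0.0083]
eef_rot: [3.142, 0.0, 0.09]
force: [0.4, 0.3, -0.9]
grip_width: 0.0618
```

Call:
jog_arm --moves '[[[0, 0, 8], [0, 0, 0], 62], [[0, 0, 25], [0, 0, 0], 62], [[0, 0, 55], [0, 0, 0], 62], [[0, 0, 90], [0, 0, 0], 62], [[0, 0, 125], [0, 0, 0], 62]]'

```text
time_s: 13.23
ee_pos: [0.5476, 0.2627, 0.1352]
eef_rot: [3.141, 0.001, 0.09]
force: [0.6, 0.0, 0.1]
grip_width: 0.062
```

Call:
jog_arm --moves '[[[0, -40, 10], [0, 0, 0], 62], [[0, -80, 20], [0, 0, 0], 62], [[0, -120, 30], [0, 0, 0], 62], [[0, -160, 40], [0, 0, 0], 62], [[0, -200, 50], [0, 0, 0], 62]]'

```text
time_s: 13.65
ee_pos: [0.5475, 0.0611, 0.1847]
eef_rot: [3.142, -0.001, 0.091]
force: [0.7, -0.6, 0.1]
grip_width: 0.0619
```

Call:
jog_arm --moves '[[[-30, -30, 0], [0, 0, 0], 62], [[-60, -60, 0], [0, 0, 0], 62], [[-90, -90, 0], [0, 0, 0], 62], [[-90, -90, 0], [0, 0, 0], 62]]'

```text
time_s: 13.98
ee_pos: [0.4545, -0.0302, 0.184]
eef_rot: [3.141, 0.0, 0.088]
force: [-0.4, 0.2, 0.5]
grip_width: 0.0626
```

Run:
```python
from m import *
s=cam("side"); t=cam("top")
cv2.imwrite("pics/side9.png",s["frame"][:,:,::-1]);cv2.imwrite("pics/top9.png",t["frame"][:,:,::-1])
for c,n,b in((s,"side",(140,190,285,330)),(t,"top",(185,240,140,200)),(t,"top",(150,290,370,440)),(s,"side",(265,335,260,420))):
    th=110 if n=="top" else 175
    m=cv2.inRange(c["hsv"],(0,0,th),(180,60,255)); r=np.zeros_like(m); r[b[0]:b[1],b[2]:b[3]]=m[b[0]:b[1],b[2]:b[3]]
    for k in cv2.findContours(r,cv2.RETR_CCOMP,cv2.CHAIN_APPROX_NONE)[0]:
        if 15<cv2.contourArea(k)<900:
            ce,ra,res=circ(c,k,.025 if b[3]<331 else .023); print(n,k.reshape(-1,2).mean(0).round(1),(ce*1000).round(1),(ra*1000).round(1),(res*1000).round(1))
```

```text
side [306.  168.7] [547.8 261. ] 12.9 2.8
top [166.5 208. ] [550.1 263.1] 24.6 1.3
top [166.2 208.2] [549.9 263.9] 10.9 1.0
top [405.3 216.2] [ 532.9 -247.4] 25.4 1.7
top [405.3 216.2] [ 532.8 -247.2] 17.3 2.1
top [400.8 171.7] [ 629.9 -240.1] 25.1 1.9
top [401.  171.5] [ 630.1 -240.6] 13.9 1.8
side [260.6 325.7] [ 394.8 -287.3] 13.6 8.0
side [338.3 296.7] [ 530.3 -247.7] 24.4 1.4
side [338.7 296.5] [ 530.9 -247.6] 18.7 1.4
side [389.  286.5] [ 627.6 -241.3] 24.5 1.5
side [389.  286.4] [ 627.7 -241.4] 14.9 1.7
```

View pics/side9.png

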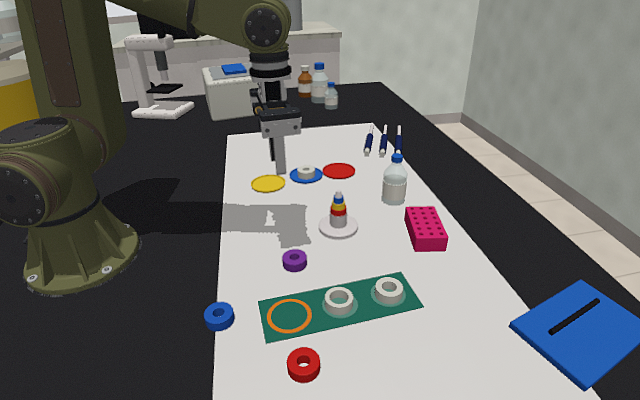

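View pics/top9.png

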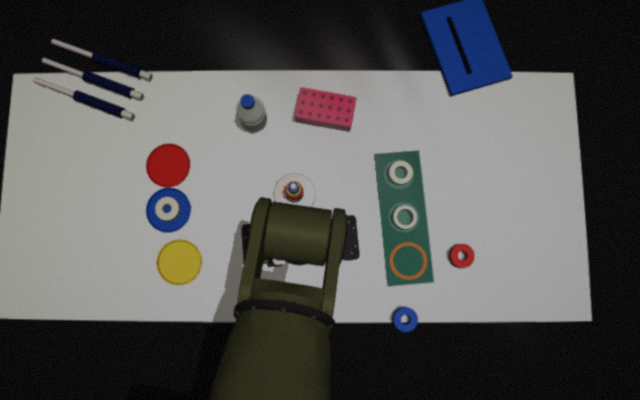

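The top view shows the collar in the middle of the blue dish, at (166.5,208). It measures (0.550, 0.263) against the dish at (0.549, 0.265). The other two collars have not moved, and the arm is clear, so I'm handing in.

```bash
python3 -c "
from station import ctrl
print(ctrl.hand_in())"
```

```text
the job is handed in; nothing more can be done
None
```

The collar from the orange-ringed spot stopped on the gauge's blue band and now lies in the middle of the blue dish. I handed the job in at about 14 s; no verdict was reported.

- **Gauging:** I pressed the collar home for over a second at about 5 to 10 N. The tool height and the collar's edge in the side picture (row 201.3, expected 201.5) both match the blue ledge at 88 mm. Its bore also measured the smallest of the three in both cameras.
- **Placing:** I lowered it until it touched the dish floor (about 10 N), eased off and released it. In the top picture it is within about 2 mm of the dish centre. The side picture's contour there was partial but agreed within a few millimetres.
- **The rest:** the two other collars measured within about 1 mm of where they started. The bottle and rack looked untouched in the pictures, and the robot was clear of everything.
- **Disagreements:**
  - The two cameras differed by 1 to 5 mm, so I centred over the gauge by comparing collar and gauge within the side picture.
  - The first grip was about 6 mm too high, so I released the collar and gripped it again lower before lifting.
  - While pressing I saw 2 to 3 N of sideways force. It changed sign when I shifted the tool slightly, so I took it as friction on the ledge.

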